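# Turn over a coated specimen plate on the turnover stand

## Robot

A 7-joint arm with a two-finger parallel gripper is mounted at the origin on the work surface. World frame = base frame: x ahead of the robot, y to its left, z up, the work surface at z = 0. Lengths are in m, angles in rad, forces in N, time in s.
With the tool pointing down it reaches from about 0.4 to 0.875 m from the base axis. Payload 19.3 kg.
Tool frame: the origin (TCP) lies midway between the tips of the shut fingers; the grasp point (between the pads) lies 19 mm behind it; z points along the fingers, y is the line along which they close (so a half turn about z gives the same grasp; the last joint's range is limited). The gripper opens to 85 mm and grips with 20 to 120 N. Pads are 22 mm wide; open, the fingers measure 114 mm over their backs; the gripper's body (76 mm by 85 mm) begins 54 mm behind the grasp point. The pads swing forward as they close: fully open they stand 13 mm farther back than shut.
Start: joints at [1.107, 0.521, -0.036, 1.599, 0.021, 1.021, -0.113], TCP at [0.24, -0.577, 0.231] pointing down, gripper open.
Joint ranges: [-2.91, 2.91], [-0.3, 2.13], [-1.5, 1.42], [0.17, 2.43], [-1.26, 4.41], [0.16, 1.93], [-2.52, 2.52]. Speed limits (rad/s): [1.89, 1.89, 2.39, 2.39, 3.01, 3.01, 3.01].

## Interface

Orientations are given as [roll, pitch, yaw] about the fixed x, y, z axes, in that order (R = Rz(yaw) Ry(pitch) Rx(roll)).
In Python, from workcell import bot, optics, workorder gives the robot as it stands (bot), with the cameras (optics) and the job (workorder).
- The arm moves only by the tool move_tool, called after "Call:" by a JSON object that holds its "method" and its "body", one argument or row to a line. Schema: {"type":"object","properties":{"ticks":{"type":"object","properties":{"rows":{"type":"array","items":{"type":"array","items":{"type":"number"},"minItems":7,"maxItems":7},"minItems":1,"maxItems":5}},"additionalProperties":false,"required":["rows"]},"grip_n":{"type":"number"},"only":{"type":"string"},"quiet":{"type":"boolean"},"lines":{"type":"string"}},"required":["ticks"],"additionalProperties":false}. ticks is an object whose key "rows" holds a list of rows, 1 to 5 of them, each of 7 numbers: the finger opening in m, then dx, dy, dz in parts of the range, where 1.0 means 0.25 m, then a rotation vector rx, ry, rz in fractions of the full range, 1 being pi/2 rad; each row is the pose to reach, as a shift and turn from the pose commanded when the call began, along the tool's axes at that moment; what a row does not reach only later rows make up. A row lasts 1/8 s, in which the tool goes at most 0.0625 m and 0.188 rad, less where a joint would pass 70% of its speed; a pose out of reach is approached as far as the arm can. The fingers move at their own pace and stop on an object; grip_n is the grip in N (left out, the last holds). Time passes only in rows, so rows that do not move let the fingers close. The tool returns the time, the measured TCP pose, the force, the opening and the grip force at its end. only (a regular expression) keeps the lines of the reply that match it, lines (a string "A,B") keeps lines A to B, and quiet returns only ok. A shift or turn number past 1, either way, is cut back to 1. Input that does not fit is refused with a message, and nothing moves.
- bot.observe(): the state, without advancing time (a new reading comes with each control period).
- optics.grab_frame(name): name is "side" or "top" or "wrist"; returns the picture (480x640x3 uint8, blue, green, red); there is no depth.
- optics.calibration(name): a dict with "vfov" (degrees; the focal length in pixels is half the picture's height over the tangent of half this angle, whatever the lens; pixels are square), "cx", "cy" (the principal point, pixels), "eye" and "attitude" of the camera in the world. Camera axes: x right, y down, z forward; pixel columns grow to the right and rows downward; lengths in m; the calibration is good to about 2 mm. A picture is of the moment at which its call begins: read the wrist's pose just before it. calibration takes no time and is no camera call; for the wrist camera it gives the pose at the moment of the call.
- workorder.job_done(): hands the job in; it is judged then, once.
The state is a dict: "clock": time; "qpos": joint angles; "qd": joint speeds; "joint_efforts": joint torques, N m; "position": TCP position; "tool_rot": TCP orientation; "force": force on the tool from outside, world axes, zero at the start; "moment": the same for the moment, N m; "grip_width": finger opening in m; "finger_force": force on a finger pad.
Only numpy, scipy, OpenCV 4.12 (cv2) and the standard library are available. Lean on these libraries where they do the work, as an engineer would, in place of code of your own. Each camera call takes 0.05 s, during which the arm holds its last target. There are 200 camera calls.

## Task

The long rectangular specimen plate has been coated on its upper face and must be turned over for its second coating. Pick it up, hold it level well above the upper edge of the turnover stand's sloping board with its middle a little out on the tray side, and let it go so that it strikes the edge, flips over in the fall and comes to lie flat, coated face down, in the stand's tray. Do not touch the plate once it is down in the tray, and leave the round disc and the small square plate where they are.

Things in the scene. Friction and masses are not known exactly. Their poses are not given: they have to be found in the camera images.
- plate: Aluminium plate 70 x 45 x 6 mm (own x, y, z), 35 to 75 g, on a fixed 28 x 28 x 20 mm rest under its middle. Origin: centre of the uncoated face (underside at the start); z out of the coated gold face. Let go level, length along the stand's x, middle 16 to 28 mm on the +x side of the edge bar, underside 45 to 80 mm above its top, it hits the bar and lands turned over.
- stand: Fixed. Origin: on the table under the tray's middle; z up, x level from board to tray, y along the edge. Tray 190 (x) x 150 (y) mm outside, floor 6 mm up, walls 5 mm thick, 30 mm high. Board: thin, 100 mm wide, rises at 60 degrees from x = -140 mm to its free upper edge, a steel bar of 4 mm radius along y with its axis at x = -50 mm, top 160 mm up; open below, on the tray side.
- disc: Bystander: round aluminium disc, 48 mm diameter, 6 mm thick, gold upper face, on another such rest. Origin: centre of its underside; z up.
- square: Bystander: square aluminium plate 45 x 45 x 6 mm, gold upper face, on another such rest. Origin: centre of its underside; z up.

How it is judged:
By the outcome, as a careful person would: the job done as asked, in the order asked, and still so for the second after the job is handed in, with the robot touching nothing.
It also fails if it takes over 34 s, if anything falls off the work surface, if the arm or the gripper's body presses on something with over 40 N, if the wrist force passes 120 N, or if a joint passes its speed limit or range.

## Working session

There is one attempt and no reset: what is moved stays moved. The work goes in short steps, Python scripts to look and compute and a tool call to move; the robot and the scene stay as the last step left them, time stands still between calls to the robot, and variables do not carry over. Pictures are saved under pics/ and viewed, at most 10 in all, crops included, and the job is handed in when it is done.

```bash
ls; mkdir -p pics; python3 - <<'E'
from workcell import bot, optics, workorder
import cv2
o=bot.observe();print(o)
for n in("top","side"):
    print(n,optics.calibration(n)); cv2.imwrite(f"pics/{n}0.png",optics.grab_frame(n))
E
```

```text
pics
workcell.py
{'clock': 0.0, 'qpos': array([ 1.1068268 ,  0.52203258, -0.0363136 ,  1.59997068,  0.02122317,
        1.02112747, -0.11280034]), 'qd': array([ 0.00109792,  0.00103116, -0.00022537, -0.00095656,  0.00142302,
        0.00148664, -0.00105919]), 'joint_efforts': array([-4.92319268e-04, -9.27117920e+01,  1.97961710e+00, -3.69931090e+01,
        1.77969213e-02,  8.24380433e-03,  8.80863399e-05]), 'position': array([ 0.23962125, -0.57688325,  0.2307277 ]), 'tool_rot': array([-3.14044524e+00,  1.09096473e-04,  3.93758753e-01]), 'force': array([-0.71476586,  0.21319491, -0.04913547]), 'moment': array([-0.00315804,  0.01938404,  0.0058296 ]), 'finger_force': 0.0, 'grip_width': 0.08545551698013519}
top {'vfov': 47.60985328385694, 'cx': 319.0734294551519, 'cy': 243.980239856046, 'eye': array([0.48860508, 0.05122324, 0.81338616]), 'attitude': array([-3.0866577 , -0.01088548, -1.57380875])}
side {'vfov': 56.58287169963456, 'cx': 317.18537487714747, 'cy': 245.9822085250689, 'eye': array([ 0.36806813, -0.58539916,  0.47245155]), 'attitude': array([-2.15005571e+00, -1.64417803e-03, -2.35830231e-01])}
```

View pics/top0.png

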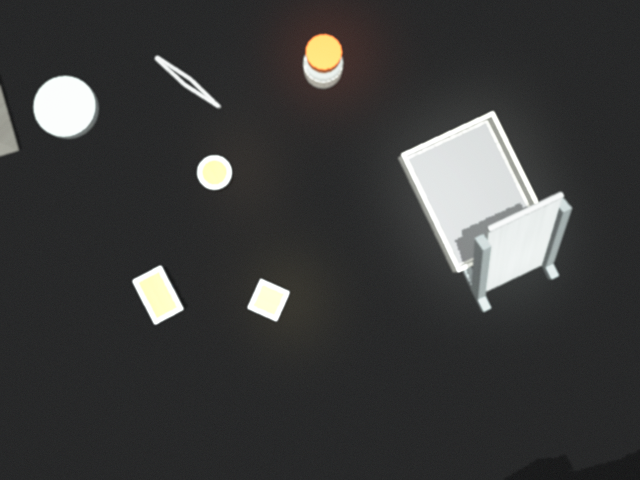

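View pics/side0.png

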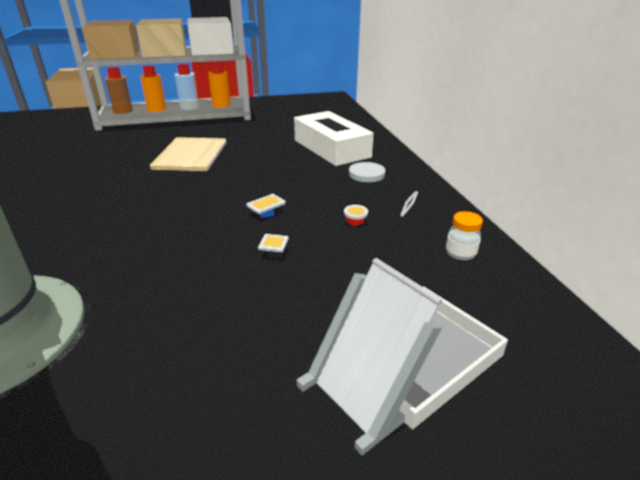

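```bash
cat > h.py <<'E'
from workcell import bot, optics, workorder
import cv2, numpy as np
from scipy.spatial.transform import Rotation as Ro
def cal(n):
    c=optics.calibration(n); f=240/np.tan(np.radians(c["vfov"])/2)
    return np.array(c["eye"]),Ro.from_euler("xyz",c["attitude"]).as_matrix(),f,c["cx"],c["cy"]
def ray(C,p):
    e,R,f,cx,cy=C; d=R@np.array([(p[0]-cx)/f,(p[1]-cy)/f,1]); return e,d/np.linalg.norm(d)
def plane(C,p,z):
    e,d=ray(C,p); return e+d*(z-e[2])/d[2]
def tri(C1,p1,C2,p2):
    e,d=ray(C1,p1);g,k=ray(C2,p2)
    s=np.linalg.lstsq(np.c_[d,-k],g-e,rcond=None)[0]
    a,b=e+d*s[0],g+k*s[1]; return (a+b)/2,np.linalg.norm(a-b)
def blobs(mask,amin=60):
    cs,_=cv2.findContours(mask.astype(np.uint8)*255,cv2.RETR_EXTERNAL,cv2.CHAIN_APPROX_NONE)
    return [c for c in cs if cv2.contourArea(c)>amin]
def gold(im):
    h=cv2.cvtColor(im,cv2.COLOR_BGR2HSV); return (h[...,0]>12)&(h[...,0]<38)&(h[...,1]>60)&(h[...,2]>120)
E
python3 - <<'E'
from h import *
T,S=cal("top"),cal("side")
t,s=cv2.imread("pics/top0.png"),cv2.imread("pics/side0.png")
def gc(im):
    for c in blobs(gold(im),40):
        m=cv2.moments(c); yield np.array([m["m10"],m["m01"]])/m["m00"],cv2.contourArea(c),c
print("TOP");[print(p.round(1),a) for p,a,c in gc(t)]
print("SIDE");[print(p.round(1),a) for p,a,c in gc(s) if p[1]>180]
sg=[(p,a) for p,a,c in gc(s) if p[1]>180]
for p,a,c in gc(t):
    for q,b in sg:
        X,e=tri(T,p,S,q)
        if e<.012: print(p.round(),q.round(),X.round(4),e.round(4))
# plate outline top
g=cv2.cvtColor(t,cv2.COLOR_BGR2GRAY)
for c in blobs(g>110,300):
    r=cv2.minAreaRect(c)
    if r[0][0]<300: print("rect",r, [plane(T,b,.026)[:2].round(4) for b in cv2.boxPoints(r)] if r[0][1]>250 else "")
a=cv2.resize(t[90:320,390:590],None,fx=2,fy=2,interpolation=cv2.INTER_CUBIC)
b=cv2.resize(s[250:450,290:490],None,fx=2,fy=2,interpolation=cv2.INTER_CUBIC)
b=cv2.copyMakeBorder(b,0,60,0,0,cv2.BORDER_CONSTANT)
cv2.imwrite("pics/crop1.png",np.hstack([a,b]))
E
```

```text
TOP
[210.6 169.8] 149.5
[323.2  51.8] 940.5
SIDE
[273.1 241.1] 155.5
[467.1 221.1] 498.5
[355.7 210.4] 94.0
[265.3 201.9] 173.0
[211. 170.] [356. 210.] [0.6416 0.2013 0.0202] 0.0002
[323.  52.] [467. 221.] [0.7997 0.0364 0.0657] 0.0004
rect ((268.13916015625, 299.5618591308594), (34.217166900634766, 34.42023468017578), 23.962486267089844) [array([0.4394, 0.1486]), array([0.4845, 0.1286]), array([0.4644, 0.0836]), array([0.4194, 0.1036])]
rect ((157.50003051757812, 294.50006103515625), (51.42955780029297, 34.435447692871094), 63.43495178222656) [array([0.4818, 0.3139]), array([0.5038, 0.27  ]), array([0.4377, 0.2362]), array([0.4159, 0.28  ])]
rect ((214.5, 172.0), (34.0, 35.0), 90.0) 
rect ((8.5, 121.5), (17.0, 67.0), 0.0) 
rect ((64.5, 106.0), (62.0, 63.0), 90.0) 
rect ((187.29269409179688, 81.6341552734375), (82.7720947265625, 12.493901252746582), 38.65980529785156)
```

View pics/crop1.png

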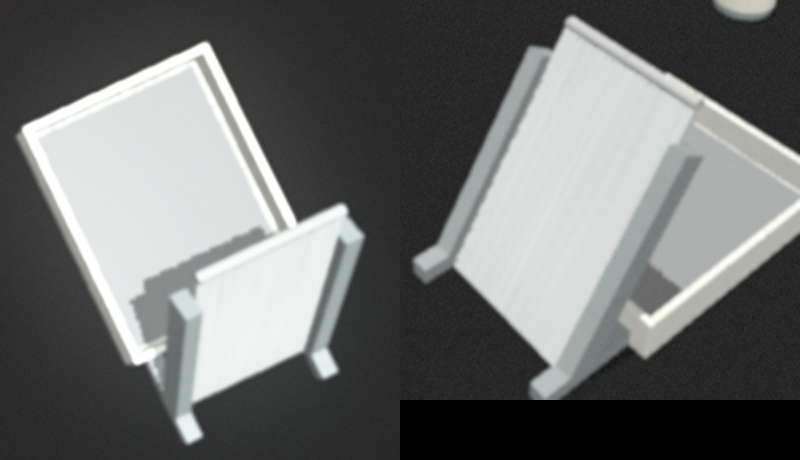

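```bash
python3 - <<'E'
from h import *
T,S=cal("top"),cal("side")
for n,p,q in [("plate",(157.5,294.5),(265.3,201.9)),("square",(268.1,299.6),(273.1,241.1)),("disc",(214.5,172),(355.7,210.4))]:
    X,e=tri(T,p,S,q);print(n,X.round(4),e.round(4),plane(T,p,.026).round(4))
L,e1=tri(T,(490,228.5),S,(376,259.5));R,e2=tri(T,(562,194.5),S,(439,300.5))
print("bar",L,e1,R,e2,"mid",(L+R)/2,"len",np.linalg.norm(L-R),"yaw",np.degrees(np.arctan2(*(L-R)[:2][::-1]))-90)
a,b,c=[plane(T,p,.03) for p in((402,154),(493.5,112),(457.5,271))]
print(a,b,c,"len",np.linalg.norm(a-c),np.linalg.norm(a-b),"yaw",np.degrees(np.arctan2(*(a-c)[:2][::-1])),np.degrees(np.arctan2(*(a-b)[:2][::-1]))-90,"mid",(b+c)/2)
P,_=tri(T,(157.5,294.5),S,(265.3,201.9))
t=cv2.imread("pics/top0.png");g=cv2.cvtColor(t,cv2.COLOR_BGR2GRAY)
for c in blobs(g>110,300):
    r=cv2.minAreaRect(c)
    if 100<r[0][0]<180 and r[0][1]>250:
        b=[plane(T,x,.026) for x in cv2.boxPoints(r)]; d=b[0]-b[3]; print("plate yaw(long)",np.degrees(np.arctan2(d[1],d[0])))
        m=cv2.moments(c);print("centroid",m["m10"]/m["m00"],m["m01"]/m["m00"])
o=bot.observe();print(o["clock"])
E
```

```text
plate [0.46   0.2754 0.0246] 0.0007 [0.4597 0.275  0.026 ]
square [0.4522 0.1162 0.0241] 0.001 [0.4518 0.1162 0.026 ]
disc [0.6384 0.1948 0.024 ] 0.0015 [0.6373 0.1946 0.026 ]
bar [ 0.54371301 -0.1637653   0.1575403 ] 0.0015590921765858865 [ 0.58470745 -0.25283139  0.15702515] 0.0005633209358118774 mid [ 0.56421023 -0.20829834  0.15728273] len 0.09804885563471162 yaw 24.715188242664667
[ 0.66275037 -0.07873753  0.03      ] [ 0.72494108 -0.2139058   0.03      ] [ 0.49214906 -0.15698097  0.03      ] len 0.18768815321953014 0.14878893358217218 yaw 24.63776771315326 24.707083759043357 mid [ 0.60854507 -0.18544339  0.03      ]
plate yaw(long) 27.215968159685293
centroid 157.45067926757235 294.5301240401654
0.1
```

```bash
cat >> h.py <<'E'
def delta(xyz,yawdeg):
    o=bot.observe(); R=Ro.from_euler("xyz",o["tool_rot"]); G=Ro.from_euler("xyz",[np.pi,0,np.radians(yawdeg)])
    print("t",round(o["clock"],2),"pos",o["position"].round(4),"d",R.inv().apply(np.array(xyz)-o["position"]).round(4),"rv",(R.inv()*G).as_rotvec().round(4),"q",o["qpos"].round(2),"F",o["force"].round(1),"w",round(o["grip_width"],4),round(o["finger_force"],1))
E
python3 -c "
from h import *
delta([.42,-.15,.235],24.7);delta([.46,.275,.1],27.2)"
```

```text
t 0.1 pos [ 0.2397 -0.5769  0.2308] d [ 0.3303 -0.325  -0.0039] rv [-0.001   0.     -0.0373] q [ 1.11  0.52 -0.04  1.6   0.02  1.02 -0.11] F [-0.   0.9 -0.8] w 0.0851 0.0
t 0.1 pos [ 0.2397 -0.5769  0.2308] d [ 0.5303 -0.702   0.1315] rv [-0.001  0.    -0.081] q [ 1.11  0.52 -0.04  1.6   0.02  1.02 -0.11] F [-0.   0.9 -0.8] w 0.0851 0.0
```

Units first: shifts go in shares of 0.25 m and turns go in shares of pi/2 rad. So -0.21 m / 0.25 = -0.84, -0.168 m / 0.25 = -0.672, -0.04 rad / 1.5708 = -0.0255.

Call:
{"method": "move_tool", "body": {
  "ticks": {"rows": [[0.085, 0.168, -0.168, -0.02, 0, 0, 0], [0.085, 0.336, -0.336, -0.02, 0, 0, 0], [0.085, 0.504, -0.504, -0.02, 0, 0, 0], [0.085, 0.672, -0.672, -0.02, 0, 0, 0], [0.085, 0.84, -0.84, -0.02, 0, 0, -0.0255]]}
}}

```text
clock: 0.72
position: [0.3535, -0.3008, 0.2363]
tool_rot: [3.142, 0.0, 0.434]
force: [1.1, 0.3, -1.0]
grip_width: 0.0847
finger_force: 0.0
```

Call:
{"method": "move_tool", "body": {
  "ticks": {"rows": [[0.085, 0.168, -0.168, 0, 0, 0, 0], [0.085, 0.336, -0.336, 0, 0, 0, 0], [0.085, 0.48, -0.48, 0, 0, 0, 0]]}
}}

```text
clock: 1.1
position: [0.412, -0.1412, 0.2364]
tool_rot: [3.142, -0.0, 0.435]
force: [1.0, -1.3, -0.3]
grip_width: 0.0848
finger_force: 0.0
```

```bash
python3 -c "
from h import *
delta([.46,.275,.15],27.2)"
```

```text
t 1.1 pos [ 0.412  -0.1412  0.2364] d [ 0.2188 -0.3573  0.0864] rv [ 0.0001 -0.0001 -0.0402] q [ 0.41  0.22 -0.25  2.06  0.07  0.87 -1.02] F [ 1.  -1.3 -0.3] w 0.0848 0.0
```

To row units: -0.25 m / 0.25 = -1, -0.2 m / 0.25 = -0.8, -0.04 rad / 1.5708 = -0.0255.

Call:
{"method": "move_tool", "body": {
  "ticks": {"rows": [[0.085, 0.12, -0.2, 0, 0, 0, 0], [0.085, 0.24, -0.4, 0, 0, 0, 0], [0.085, 0.36, -0.6, 0, 0, 0, 0], [0.085, 0.48, -0.8, 0.08, 0, 0, 0], [0.085, 0.6, -1, 0.2, 0, 0, -0.0255]]}
}}

```text
clock: 1.72
position: [0.4427, 0.1458, 0.1876]
tool_rot: [3.141, -0.002, 0.474]
force: [2.2, -0.9, -0.1]
grip_width: 0.0852
finger_force: 0.0
```

Call:
{"method": "move_tool", "body": {
  "ticks": {"rows": [[0.085, 0.12, -0.2, 0.08, 0, 0, 0], [0.085, 0.276, -0.428, 0.144, 0, 0, 0], [0.085, 0.276, -0.428, 0.144, 0, 0, 0]]}
}}

```text
clock: 2.1
position: [0.4537, 0.2746, 0.1504]
tool_rot: [-3.14, 0.001, 0.479]
force: [0.3, -0.4, -0.0]
grip_width: 0.0849
finger_force: 0.0
```

```bash
python3 - <<'E'
from h import *
delta([.46,.275,.15],27.2)
c=optics.calibration("wrist");print(c)
C=cal("wrist");im=optics.grab_frame("wrist");cv2.imwrite("pics/w1.png",im)
E
```

```text
t 2.1 pos [0.4537 0.2746 0.1504] d [0.0058 0.0026 0.0004] rv [-0.0019  0.0012  0.0039] q [-0.35  0.5  -0.41  1.91  0.27  0.78 -2.  ] F [ 0.3 -0.4 -0. ] w 0.0849 0.0
{'vfov': 66.51860105167522, 'cx': 316.16374405369714, 'cy': 241.96108346153474, 'eye': array([0.52616534, 0.3113384 , 0.2931884 ]), 'attitude': array([ 2.82219896e+00,  3.56337983e-04, -1.09159184e+00])}
```

View pics/w1.png

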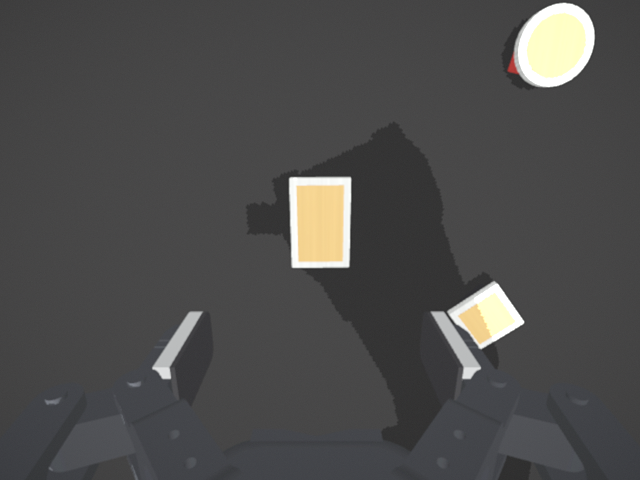

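```bash
python3 - <<'E'
from h import *
C=cal("wrist");im=cv2.imread("pics/w1.png");g=cv2.cvtColor(im,cv2.COLOR_BGR2GRAY)
T=cal("top")
for c in blobs(g>125,500):
    x,y,w,h=cv2.boundingRect(c)
    if abs(x+w/2-320)<20 and h<150:
        q=cv2.approxPolyDP(c,6,True)[:,0]; print(q.tolist())
        P=np.array([plane(C,p,.026) for p in q]); print(P.round(4).tolist(),P.mean(0))
        for i in range(4): d=P[(i+1)%4]-P[i]; print(np.linalg.norm(d).round(4),np.degrees(np.arctan2(d[1],d[0])).round(1))
        m=q.mean(0);print(tri(C,m,T,(157.5,294.5)))
        delta([*P.mean(0)[:2],.009],27.2)
E
```

```text
[[290, 177], [291, 266], [348, 267], [350, 177]]
[[0.4834, 0.309, 0.026], [0.4212, 0.2777, 0.026], [0.4411, 0.2374, 0.026], [0.5035, 0.2703, 0.026]] [0.46230211 0.27358422 0.026     ]
0.0697 -153.3
0.0449 -63.7
0.0705 27.8
0.0436 117.4
(array([0.46132029, 0.27471974, 0.02400389]), np.float64(0.003763022791224428))
t 2.15 pos [0.454  0.2732 0.1506] d [0.0077 0.0036 0.1416] rv [-0.0011  0.0013  0.0025] q [-0.35  0.5  -0.41  1.91  0.27  0.78 -2.  ] F [-1.3 -0.6 -0.1] w 0.0848 0.0
```

To row units: 0.1455 m / 0.25 = 0.582, 0.0066 m / 0.25 = 0.0264.

Call:
{"method": "move_tool", "body": {
  "ticks": {"rows": [[0.085, 0.0264, 0.012, 0.2, 0, 0, 0], [0.085, 0.0264, 0.012, 0.36, 0, 0, 0], [0.085, 0.0264, 0.012, 0.5, 0, 0, 0], [0.085, 0.0264, 0.012, 0.582, 0, 0, 0], [0.085, 0.0264, 0.012, 0.582, 0, 0, 0]]}
}}

```text
clock: 2.78
position: [0.4617, 0.2693, 0.0054]
tool_rot: [3.141, 0.002, 0.473]
force: [0.4, 0.1, 0.0]
grip_width: 0.0848
finger_force: 0.0
```

Call:
{"method": "move_tool", "body": {
  "ticks": {"rows": [[0.06, 0, 0, 0, 0, 0, 0], [0.04, 0, 0, 0, 0, 0, 0], [0.04, 0, 0, 0, 0, 0, 0], [0.04, 0, 0, 0, 0, 0, 0]]},
  "grip_n": 30
}}

```text
clock: 3.28
position: [0.4627, 0.2709, 0.0073]
tool_rot: [3.141, -0.001, 0.473]
force: [-2.5, -1.9, 11.5]
grip_width: 0.0445
finger_force: 28.9
```

```bash
python3 -c "
from h import *
delta([.461,.2743,.005],27.2)"
```

```text
t 3.27 pos [0.4627 0.2709 0.0073] d [-0.     -0.0038  0.0023] rv [ 0.0002 -0.0014 -0.0013] q [-0.43  0.74 -0.29  1.96  0.41  0.5  -2.11] F [-2.5 -1.9 11.5] w 0.0445 28.9
```

To row units: -0.22 m / 0.25 = -0.88, -0.16 m / 0.25 = -0.64.

Call:
{"method": "move_tool", "body": {
  "ticks": {"rows": [[0.04, 0, 0, -0.02, 0, 0, 0], [0.04, 0, 0, -0.16, 0, 0, 0], [0.04, 0, 0, -0.4, 0, 0, 0], [0.04, 0, 0, -0.64, 0, 0, 0], [0.04, 0, 0, -0.88, 0, 0, 0]]}
}}

```text
clock: 3.9
position: [0.4618, 0.2706, 0.2288]
tool_rot: [-3.141, -0.0, 0.474]
force: [1.2, -0.7, -0.3]
grip_width: 0.0438
finger_force: 30.9
```

Call:
{"method": "move_tool", "body": {
  "ticks": {"rows": [[0.04, 0, 0, -0.2, 0, 0, 0], [0.04, 0, 0, -0.2, 0, 0, 0], [0.04, 0, 0, -0.2, 0, 0, 0]]}
}}

```text
clock: 4.28
position: [0.4619, 0.2705, 0.2761]
tool_rot: [3.141, 0.0, 0.474]
force: [0.4, -0.5, -1.7]
grip_width: 0.0442
finger_force: 30.9
```

```bash
python3 - <<'E'
from h import *
delta([.461,.2743,.005],27.2)
cv2.imwrite("pics/w2.png",optics.grab_frame("wrist"));cv2.imwrite("pics/s2.png",optics.grab_frame("side"))
print(optics.calibration("wrist"))
a=cv2.imread("pics/w2.png")[:,120:520];b=cv2.resize(cv2.imread("pics/s2.png")[40:280,160:360],(400,480),interpolation=cv2.INTER_CUBIC)
cv2.imwrite("pics/c2.png",np.hstack([a,b]))
E
```

```text
t 4.28 pos [0.4619 0.2705 0.2761] d [ 0.001  -0.0039  0.2711] rv [ 0.0003  0.0001 -0.0011] q [-0.29  0.36 -0.46  1.77  0.18  1.06 -1.91] F [ 0.4 -0.5 -1.7] w 0.0442 30.9
{'vfov': 66.51860105167522, 'cx': 316.16374405369714, 'cy': 241.96108346153474, 'eye': array([0.53430669, 0.30716655, 0.41797369]), 'attitude': array([ 2.82164941e+00, -1.59417967e-03, -1.09639123e+00])}
```

View pics/c2.png

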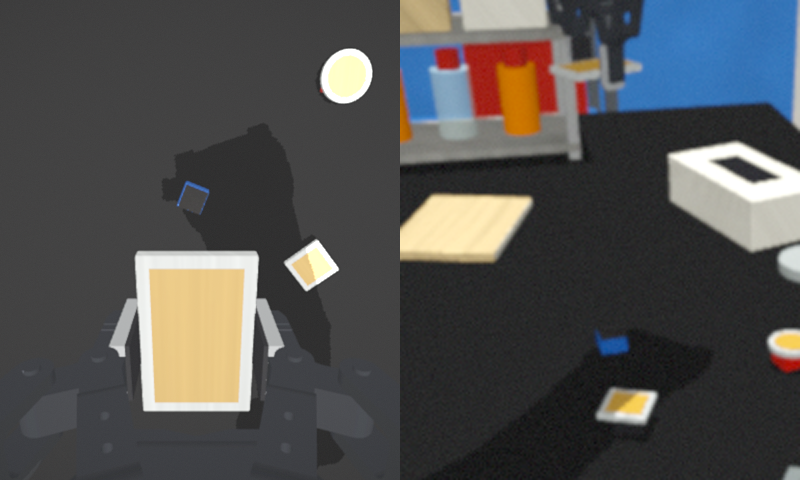

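```bash
cat >> h.py <<'E'
def held(im,c0):
    g=cv2.cvtColor(im,cv2.COLOR_BGR2GRAY)
    c=cv2.cornerSubPix(g,np.float32(c0).reshape(-1,1,2),(5,5),(-1,-1),(3,40,.01))[:,0]
    e,R,f,cx,cy=cal("wrist"); K=np.array([[f,0,cx],[0,f,cy],[0,0,1]])
    # far-left, far-right, near-right, near-left
    obj=np.array([[.035,.0225,0],[.035,-.0225,0],[-.035,-.0225,0],[-.035,.0225,0]])
    _,rv,tv=cv2.solvePnP(obj,c.astype(float),K,None); W=R@cv2.Rodrigues(rv)[0]; p=e+R@tv[:,0]
    print("corners",c.round(1).tolist(),"pos",p.round(4),"rpy",np.degrees(Ro.from_matrix(W).as_euler("xyz")).round(2))
    o=bot.observe();Rt=Ro.from_euler("xyz",o["tool_rot"]);print("in tool",Rt.inv().apply(p-o["position"]).round(4)); return p
E
python3 - <<'E'
from h import *
im=cv2.imread("pics/w2.png")
p=held(im,[(256,257),(378,257),(371,410),(264,410)])
v=cv2.resize(im[235:420,240:395],None,fx=3,fy=3);cv2.imwrite("pics/c3.png",v)
E
```

```text
corners [[256.0, 257.0], [378.0, 257.0], [369.20001220703125, 410.5], [263.1000061035156, 410.5]] pos [0.461  0.2691 0.2921] rpy [ 0.28  0.26 26.94]
in tool [-0.0013  0.0009 -0.0168]
```

View pics/c3.png

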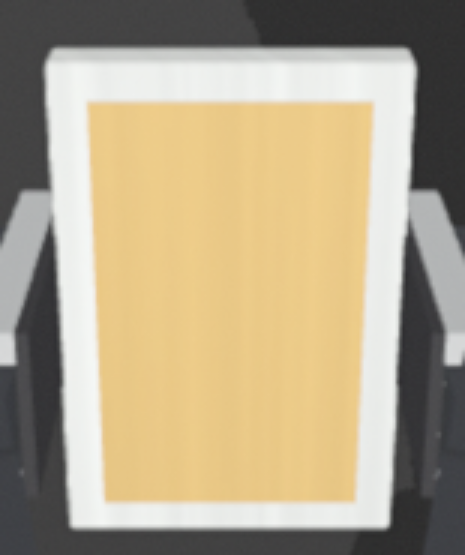

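```bash
python3 -c "
from h import *
delta([.5849,-.1976,.27],24.7)"
```

```text
t 4.38 pos [0.4617 0.2705 0.2752] d [-0.1039  0.4727  0.0054] rv [0.0002 0.0018 0.0427] q [-0.29  0.36 -0.46  1.77  0.18  1.06 -1.91] F [-0.3 -0.5 -1.1] w 0.0443 30.9
```

To row units: 0.23 m / 0.25 = 0.92, 0.175 m / 0.25 = 0.7, 0.043 rad / 1.5708 = 0.0274.

Call:
{"method": "move_tool", "body": {
  "ticks": {"rows": [[0.04, -0.02, 0.1, 0, 0, 0, 0], [0.04, -0.06, 0.28, 0, 0, 0, 0], [0.04, -0.108, 0.48, 0, 0, 0, 0], [0.04, -0.156, 0.7, 0, 0, 0, 0.0127], [0.04, -0.2, 0.92, 0, 0, 0, 0.0274]]}
}}

```text
clock: 5.0
position: [0.5224, 0.0416, 0.2753]
tool_rot: [-3.141, 0.002, 0.43]
force: [1.0, 1.5, 0.1]
grip_width: 0.0443
finger_force: 30.9
```

Call:
{"method": "move_tool", "body": {
  "ticks": {"rows": [[0.04, -0.04, 0.2, 0, 0, 0, 0], [0.04, -0.08, 0.4, 0, 0, 0, 0], [0.04, -0.12, 0.6, 0, 0, 0, 0], [0.04, -0.152, 0.76, 0, 0, 0, 0], [0.04, -0.176, 0.88, 0, 0, 0, 0]]}
}}

```text
clock: 5.62
position: [0.5741, -0.1767, 0.2748]
tool_rot: [-3.14, 0.002, 0.43]
force: [-0.4, 1.0, -0.8]
grip_width: 0.0442
finger_force: 30.9
```

Call:
{"method": "move_tool", "body": {
  "ticks": {"rows": [[0.04, 0, 0.04, 0, 0, 0, 0], [0.04, 0, 0.04, 0, 0, 0, 0]]}
}}

```text
clock: 5.88
position: [0.5786, -0.1835, 0.2753]
tool_rot: [-3.14, 0.001, 0.431]
force: [0.6, 0.6, -0.9]
grip_width: 0.0444
finger_force: 30.9
```

```bash
python3 - <<'E'
from h import *
delta([.5849,-.1976,.21],24.7)
cv2.imwrite("pics/w3.png",optics.grab_frame("wrist"));p=held(cv2.imread("pics/w3.png"),[(256,257),(378,257),(369,410.5),(263,410.5)])
d=p[:2]-[.5637,-.2073];a=np.radians(24.7);print("off stand xy",d@[np.cos(a),np.sin(a)],d@[-np.sin(a),np.cos(a)])
E
```

```text
t 5.88 pos [ 0.5786 -0.1835  0.2753] d [-0.0001  0.0155  0.0653] rv [-0.0013  0.0008 -0.0004] q [ 0.4   0.46 -0.27  1.59  0.13  1.11 -1.05] F [ 0.6  0.6 -0.9] w 0.0444 30.9
corners [[256.0, 257.0], [377.3999938964844, 256.5], [369.20001220703125, 410.3999938964844], [263.1000061035156, 410.3999938964844]] pos [ 0.5777 -0.1842  0.292 ] rpy [ 0.38  0.53 24.62]
in tool [-0.0014  0.0008 -0.0164]
off stand xy 0.022363237207499442 0.015193888368675915
```

To row units: 0.065 m / 0.25 = 0.26, 0.055 m / 0.25 = 0.22.

Call:
{"method": "move_tool", "body": {
  "ticks": {"rows": [[0.04, 0, 0.032, 0.12, 0, 0, 0], [0.04, 0, 0.062, 0.22, 0, 0, 0], [0.04, 0, 0.062, 0.26, 0, 0, 0], [0.04, 0, 0.062, 0.26, 0, 0, 0], [0.04, 0, 0.062, 0.26, 0, 0, 0]]}
}}

```text
clock: 6.55
position: [0.5856, -0.1975, 0.2123]
tool_rot: [3.141, -0.001, 0.431]
force: [-0.2, 0.0, -0.4]
grip_width: 0.0438
finger_force: 30.9
```

```bash
python3 - <<'E'
from h import *
delta([.5849,-.1976,.21],24.7)
for n in("wrist","side"): cv2.imwrite(f"pics/{n}4.png",optics.grab_frame(n))
p=held(cv2.imread("pics/wrist4.png"),[(256,257),(378,257),(369,410.5),(263,410.5)])
d=p[:2]-[.5637,-.2073];a=np.radians(24.7);print("off stand xy",d@[np.cos(a),np.sin(a)],d@[-np.sin(a),np.cos(a)])
x=cv2.resize(cv2.imread("pics/side4.png")[150:350,320:520],(400,400),interpolation=cv2.INTER_CUBIC);y=cv2.resize(cv2.imread("pics/wrist4.png"),(400,300))
cv2.imwrite("pics/c4.png",np.hstack([x,cv2.copyMakeBorder(y,0,100,0,0,0)]))
E
```

```text
t 6.55 pos [ 0.5856 -0.1975  0.2123] d [-0.0006 -0.0002  0.0023] rv [ 0.0007 -0.0011  0.0003] q [ 0.41  0.54 -0.26  1.63  0.16  0.99 -1.04] F [-0.2  0.  -0.4] w 0.0438 30.9
corners [[256.0, 257.0], [378.0, 257.0], [369.20001220703125, 410.3999938964844], [262.8999938964844, 410.3999938964844]] pos [ 0.5847 -0.1991  0.229 ] rpy [2.900e-01 2.000e-02 2.445e+01]
in tool [-0.0012  0.0009 -0.0168]
off stand xy 0.02253231816122825 -0.0013826630963724683
```

View pics/c4.png

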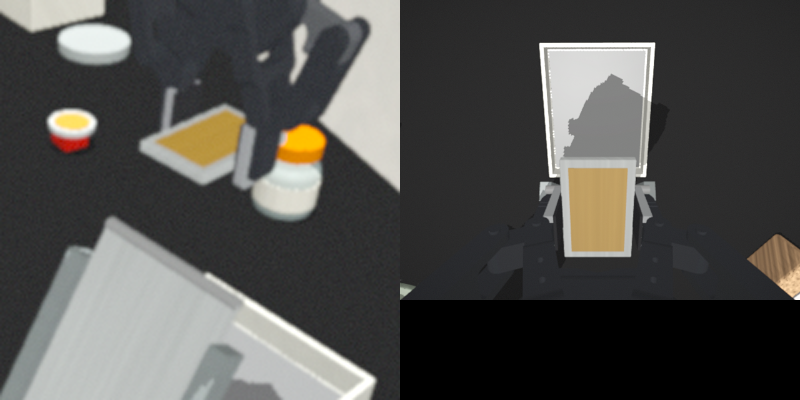

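Call:
{"method": "move_tool", "body": {
  "ticks": {"rows": [[0.085, 0, 0, 0, 0, 0, 0], [0.085, 0, 0, 0, 0, 0, 0], [0.085, 0, 0, 0, 0, 0, 0], [0.085, 0, 0, 0, 0, 0, 0]]}
}}

```text
clock: 7.15
position: [0.5851, -0.198, 0.2112]
tool_rot: [-3.141, 0.0, 0.431]
force: [0.0, 0.3, -0.5]
grip_width: 0.085
finger_force: 0.0
```

Call:
{"method": "move_tool", "body": {
  "ticks": {"rows": [[0.085, 0, 0, -0.16, 0, 0, 0], [0.085, 0, 0, -0.36, 0, 0, 0], [0.085, -0.08, 0, -0.56, 0, 0, 0], [0.085, -0.2, 0, -0.64, 0, 0, 0], [0.085, -0.2, 0, -0.64, 0, 0, 0]]}
}}

```text
clock: 7.78
position: [0.5389, -0.2203, 0.3732]
tool_rot: [3.139, -0.002, 0.428]
force: [0.4, 0.5, 0.8]
grip_width: 0.0851
finger_force: 0.0
```

```bash
python3 - <<'E'
from h import *
for n in("top","side"): cv2.imwrite(f"pics/{n}5.png",optics.grab_frame(n))
x=cv2.resize(cv2.imread("pics/side5.png")[180:460,240:520],(400,400));y=cv2.resize(cv2.imread("pics/top5.png")[80:330,380:600],(352,400))
cv2.imwrite("pics/c5.png",np.hstack([x,y]))
E
```

```text
(no output)
```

View pics/c5.png

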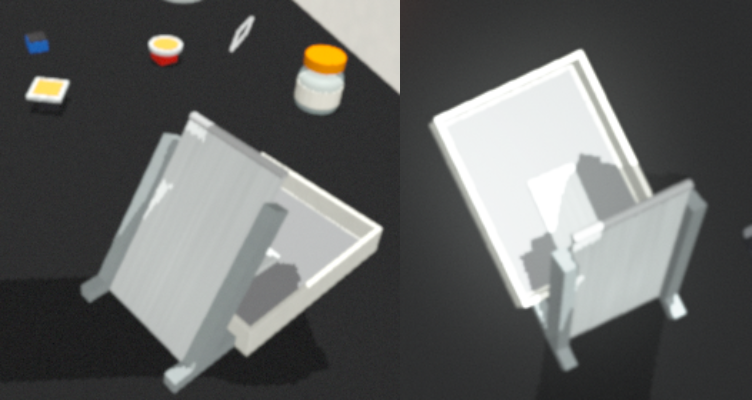

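```bash
python3 - <<'E'
from h import *
im=optics.grab_frame("wrist");cv2.imwrite("pics/w6.png",im);print(bot.observe()["clock"])
E
```

```text
7.925
```

View pics/w6.png

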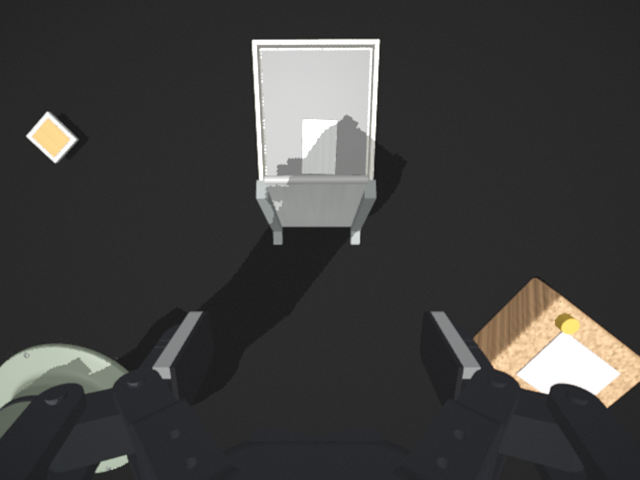

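```bash
python3 - <<'E'
from h import *
C=cal("wrist");a=np.radians(24.7);X=np.array([np.cos(a),np.sin(a)]);Y=np.array([-X[1],X[0]]);m=np.array([.6085,-.1854])
for p in((302,119),(338,119),(301,174)):
    P=plane(C,p,.012)[:2]-m;print(P@X,P@Y)
T=cal("top")
for p in((380+528/1.6,80+183/1.6),(380+575/1.6,80+162/1.6)):
    P=plane(T,p,.012)[:2]-m;print("top",P@X,P@Y)
E
```

```text
0.00789185562573265 0.01608863039050797
0.007923572752128145 -0.030668799472348515
-0.06298462059433996 0.01825914072025792
top -0.15181353814741586 -0.32286300773410437
top -0.152780259193393 -0.3721557477042159
```

```bash
python3 - <<'E'
from h import *
C,T=cal("wrist"),cal("top")
print(tri(C,(302,119),T,(460,194.4)),tri(C,(338,119),T,(489.4,181.3)))
print(workorder.job_done())
E
```

```text
(array([ 0.60773983, -0.16793705,  0.00797751]), np.float64(0.0026180735083634614)) (array([ 0.62696905, -0.21069239,  0.01271053]), np.float64(0.0034208120448305864))
the job is handed in; nothing more can be done
None
```

The plate struck the edge, turned over and lies flat in the stand's tray, coated face down, and I handed the job in at about 8 s without touching the disc or the square plate.

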